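# Take the neck size of a jar that has lost its cork

### The job

One of the two stoneware jars has lost its cork: take the inside width of its neck with the telescoping gauge so that a new cork can be cut. Lower the gauge, plungers still locked in, until its foot rests on the jar's rim, bear down on it firmly but gently (about 15 to 20 N, never near 30) so that it does not spin, loosen its knob to let the plungers spring out against the neck, and tighten the knob again while it is still in the neck. Then lift the gauge out with its reading kept and put it back in its wooden stand, upright with the foot flat on the wood, leaving the jar standing where it is and the other things alone.

Things in the scene. Friction and masses are not known exactly. Their poses are not given: they have to be found in the camera images.
- gauge: Steel telescoping gauge, 0.3 kg, 88 mm tall, starts upright in the stand, plungers in, knob tight. Origin as gauge_foot. Below the foot hang a 15 mm stem and, 24 mm down, a 16 mm tube along the gauge's x axis with a spring plunger in each end; lowest point 32 mm under the foot. Over the tips: 43 mm plungers in, 61 mm fully out; each is pushed out with about 1.5 N.
- gauge_grip (a point): Centre of the gauge's round knob (34 mm diameter, 24 mm tall), 44 mm above the underside of the foot; 14 mm stem below it. The place to grip, from above at any yaw. z up, x along the plungers (turns with the foot, not with the knob).
- gauge_foot (a point): Centre of the underside of the gauge's foot, the face that rests on the jar's rim or on the stand: a flat steel cross, arms 14 mm wide and 6 mm thick, 88 mm over the longer pair (along the gauge's x axis, as the plungers) and 76 mm over the shorter (y); z up.
- gauge_knob (a joint): Turn of the knob, rad: 0 tight as found, grows as it is loosened anticlockwise seen from above, stop at 1.3. It clamps the plungers up to 0.2, above 0.3 they run free; tight again is under 0.2. Turning takes 0.12 to 0.17 N m, held only by the foot's friction on the rim: under its own weight the whole gauge spins with the knob, with 15 to 20 N of push kept up on the knob it stays.
- tip_a (a point): Tip of the plunger at the gauge's +x end, 24 mm below the underside of the foot.
- tip_b (a point): Tip of the plunger at the gauge's -x end. The distance between the two tips is the gauge's reading.
- jar: The stoneware jar without a cork: white, loose, about 0.85 kg, body 100 mm in diameter, 115 mm tall. Origin: centre of its base, z up. Hollow and empty.
- jar_mouth (a point): Centre of the open jar's mouth, level with the rim (115 mm above the table). The rim is flat, 66 mm outside and about 50 mm inside; the neck keeps that bore for 33 mm down, then the jar widens.
- stand_slot (a point): Centre of the slot's mouth in the top of the gauge's wooden stand, a fixed block 120 x 84 mm, 58 mm high, on a 132 x 96 x 10 mm plinth. The slot is 68 mm long along this x axis, 26 mm wide and 50 mm deep. Put back, the gauge has its plungers along the slot (either way round) and its foot flat on the block.
- corked_jar_mid (a point): The other stoneware jar, the same but stopped with a cork (top at 134 mm); point on its axis 60 mm above the table. To be left alone.
- cork_blank: Blank for the new cork, a cork disc 66 mm in diameter and 36 mm high, loose; origin at the centre of its underside. To be left alone.
- salt: Salt shaker, 44 mm in diameter, 90 mm high, loose; origin at the centre of its base. To be left alone.
- mill: Dark wooden pepper mill, 58 mm in diameter, 170 mm high, loose; origin at the centre of its base. To be left alone.
- stand: The gauge's wooden stand (see the slot); origin at the centre of its underside, x axis along the slot.
Mind the look-alikes: they are no part of the job. Leave any black, blue or yellow look-alike of the gauge alone.

How it is judged:
By the outcome, as a careful person would: the job done as asked, in the order asked, and still so for the second after the job is handed in, with the robot touching nothing.
It also fails if it takes over 72 s, if anything falls off the work surface, if the arm or the gripper's body presses on something with over 40 N, if the wrist force passes 120 N, or if a joint passes its speed limit or range.

### The arm

A 6-joint arm with a two-finger parallel gripper is mounted at the origin on the work surface; the furniture and walls round the work are solid. World frame = base frame: x ahead of the robot, y to its left, z up, the work surface at z = 0. Lengths are in mm, angles in degrees, forces in N, time in s.
With the tool pointing down it reaches from about 425 to 925 mm from the base axis. Payload 12.5 kg.
Tool frame: the origin (TCP) lies on the mounting face of the last link; the fingertips stand 173 mm ahead of it and the grasp point (between the pads) lies 155 mm ahead of it; z points along the fingers, y is the line along which they close (so a half turn about z gives the same grasp; the last joint's range is limited). The gripper opens to 85 mm and grips with 20 to 120 N. Pads are 22 mm wide; open, the fingers measure 114 mm over their backs; the gripper's body (76 mm by 85 mm) begins 54 mm behind the grasp point. The pads swing forward as they close: fully open they stand 13 mm farther back than shut.
Start: joints at [-69.248, 28.126, 89.318, -0, 62.55, -6.05], TCP at [281.846, -557.842, 404.727] pointing down, gripper open.
Joint ranges: [-177.58, 177.58], [-47.91, 125.51], [2.72, 160], [-65.01, 245.01], [3.68, 167.84], [-153.87, 153.87]. Speed limits (degrees/s): [127.2, 127.2, 159.86, 180, 180, 180].

### API

Orientations are given as a 3x3 rotation matrix whose columns are the frame's x, y, z axes.
In Python, from cell import observe, snapshot, get_calibration, finish_job gives the robot as it stands.
- The arm moves only by the shell command python3 -m inch 'ROWS' [FORCE]. ROWS is JSON, a list of rows, each a list of 7 numbers: the shift along the tool's x, y, z in mm, then the turn, a rotation vector about the tool's x, y, z in degrees, then the opening, from 0 (shut) to 1 (fully open). In form: [[x, y, z, wx, wy, wz, claw], ...]. A call has 1 to 5 rows; each row shifts and turns the commanded pose from where the row before left it, along the tool's axes as they then stand; what a row does not reach is not made up. A row lasts 1/10 s, in which the tool goes at most 50 mm and 8.59 degrees, less where a joint would pass 70% of its speed; a pose out of reach is approached as far as the arm can. A call with a gripper value outside its range is refused whole. The fingers move at their own pace and stop on an object; FORCE is the grip in N (left out, the last holds). Time passes only in rows, so rows that do not move let the fingers close. It gives the time, the measured TCP pose, the force, the opening and the grip force at its end, in the units of the state.
- observe(): the state, without advancing time (a new reading comes with each control period).
- snapshot(name): name is "side" or "top"; returns the picture (384x512x3 uint8, red, green, blue); there is no depth.
- get_calibration(name): a dict with "K" (3x3 intrinsics, pixels), "extrinsics" (4x4, takes a point from world to camera coordinates). Camera axes: x right, y up, looking along -z (the intrinsics and any distortion apply to the point x, -y, -z); pixel columns grow to the right and rows downward; lengths in mm; the calibration is good to about 2 mm. A picture is of the moment at which its call begins. get_calibration takes no time and is no camera call.
- finish_job(): hands the job in; it is judged then, once.
The state is a dict: "clock": time; "joint_pos": joint angles; "joint_velocities": joint speeds; "tau": joint torques, N m; "position": TCP position; "eef_rot": TCP orientation; "ft_force": force on the tool from outside, world axes, zero at the start; "torque": the same for the moment, N m; "finger_gap": opening from 0.0 (shut) to 1.0 (fully open); "finger_force": force on a finger pad.
Only numpy, scipy, OpenCV 4.12 (cv2) and the standard library are available. Lean on these libraries where they do the work, as an engineer would, in place of code of your own. Each camera call takes 0.05 s, during which the arm holds its last target. There are 200 camera calls.

## Working session

There is one attempt and no reset: what is moved stays moved. The work goes in short steps, Python scripts to look and compute and a shell command to move; the robot and the scene stay as the last step left them, time stands still between calls to the robot, and variables do not carry over. Pictures are saved under pics/ and viewed, at most 10 in all, crops included, and the job is handed in when it is done.

```bash
ls; mkdir -p pics; python3 - <<'E'
from cell import *
import cv2,numpy as np
for n in("side","top"):
    cv2.imwrite(f"pics/{n}0.png",cv2.resize(snapshot(n)[:,:,::-1],(800,600),interpolation=cv2.INTER_CUBIC))
    c=get_calibration(n);print({k:(np.round(v,3).tolist() if not isinstance(v,str) else v) for k,v in c.items()})
o=observe();print(o)
E
```

```text
pics
{'K': [[457.921, 0.0, 247.771], [0.0, 457.921, 189.909], [0.0, 0.0, 1.0]], 'extrinsics': [[-1.0, -0.007, -0.005, 529.269], [-0.001, -0.524, 0.852, -83.743], [-0.008, 0.852, 0.524, -1286.521], [0.0, 0.0, 0.0, 1.0]]}
{'K': [[478.532, 0.0, 257.801], [0.0, 478.532, 187.56], [0.0, 0.0, 1.0]], 'extrinsics': [[0.02, -1.0, -0.001, 2.909], [0.997, 0.02, 0.078, -524.497], [-0.078, -0.003, 0.997, -1412.722], [0.0, 0.0, 0.0, 1.0]]}
{'clock': 0.1, 'joint_pos': array([-6.92491088e+01,  2.81616526e+01,  8.93463296e+01, -5.91908024e-04,
        6.25482021e+01, -6.05119269e+00]), 'joint_velocities': array([ 0.06474163, -0.03322264, -0.11429004,  0.06918741,  0.04388926,
       -0.05316733]), 'tau': array([ 2.70521014e-03, -6.19447660e+01, -2.62023586e+01, -1.73310964e-04,
        2.93424499e-03,  6.52920244e-05]), 'position': array([ 281.82339191, -557.82968926,  404.17751693]), 'eef_rot': array([[ 8.92567286e-01,  4.50914085e-01, -3.56004955e-04],
       [ 4.50914216e-01, -8.92566824e-01,  9.13740371e-04],
       [ 9.42601913e-05, -9.76102458e-04, -9.99999519e-01]]), 'ft_force': array([-0.67692875, -0.19473374, -0.01391655]), 'torque': array([-0.04161871, -0.01791194, -0.04763713]), 'finger_force': 0.0, 'finger_gap': 1.0011095112339004}
```

View pics/side0.png

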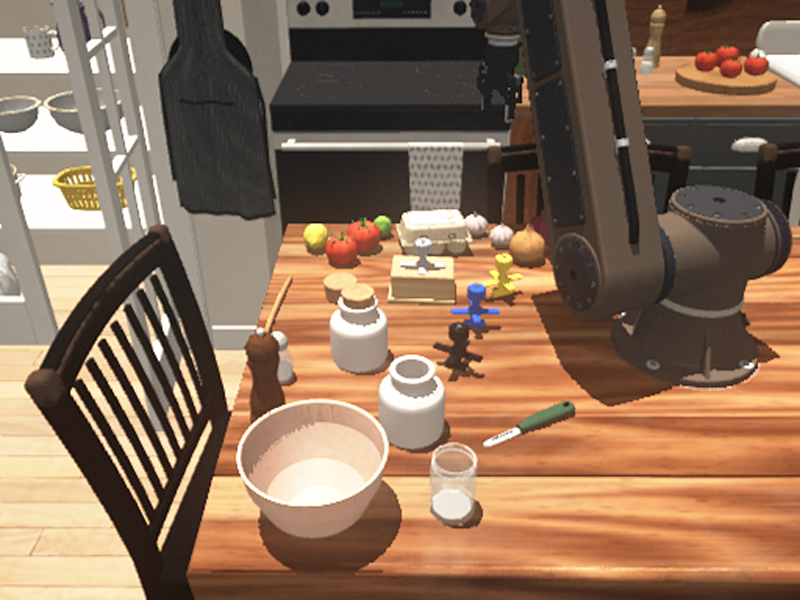

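View pics/top0.png

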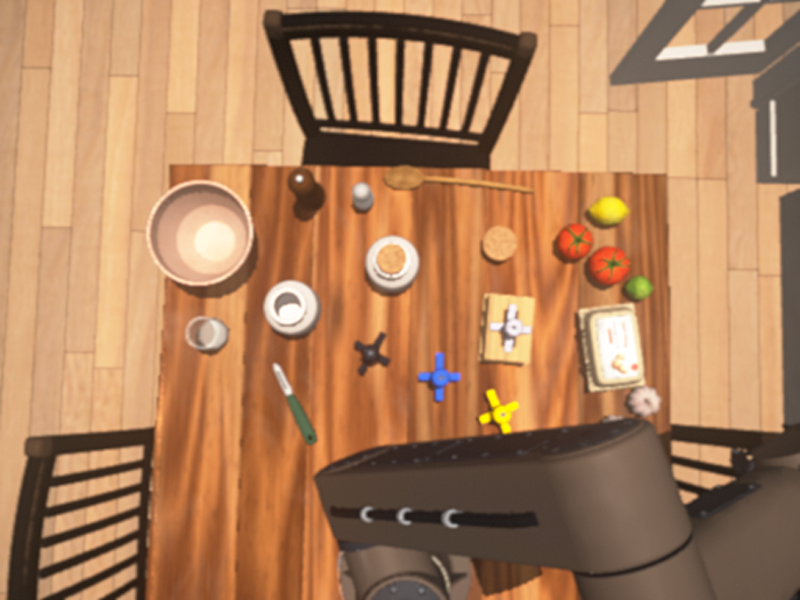

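Gauge candidates in the top view (800x600 picture): steel in the stand (512,328), black (370,354), blue (440,377) and yellow (498,412). I choose the steel one in the stand. The jar candidates are the open one at (291,308) and the corked one at (392,263). I choose the open one, and check both choices in a close crop.

```bash
cat > h.py <<'E'
import cv2,numpy as np
from cell import *
def proj(n,P):
    c=get_calibration(n);E=np.array(c["extrinsics"]);K=np.array(c["K"])
    p=(E[:3,:3]@np.atleast_2d(P).T).T+E[:3,3]; p=p*[1,-1,-1]
    q=p@K.T; return q[:,:2]/q[:,2:]
def back(n,uv,z):  # pixel -> world at height z
    c=get_calibration(n);E=np.array(c["extrinsics"]);K=np.array(c["K"]);R=E[:3,:3]
    d=np.linalg.solve(K,[uv[0],uv[1],1])*[1,-1,-1]; d=R.T@d; o=-R.T@E[:3,3]
    return o+d*(z-o[2])/d[2]
def crop(img,u,v,w,h,s,grid=10):
    u=int(u-w/2);v=int(v-h/2);c=cv2.resize(img[v:v+h,u:u+w,::-1],None,fx=s,fy=s,interpolation=cv2.INTER_CUBIC)
    for x in range(u-u%grid+grid,u+w,grid):
        cv2.line(c,(int((x-u+.5)*s),0),(int((x-u+.5)*s),6),(0,0,255),1);cv2.putText(c,str(x),(int((x-u+.5)*s)-10,18),0,.38,(0,0,255),1)
    for y in range(v-v%grid+grid,v+h,grid):
        cv2.line(c,(0,int((y-v+.5)*s)),(6,int((y-v+.5)*s)),(0,0,255),1);cv2.putText(c,str(y),(8,int((y-v+.5)*s)+4),0,.38,(0,0,255),1)
    return c
E
python3 - <<'E'
from h import *
k=.64
t=snapshot("top");s=snapshot("side")
a=crop(t,510*k,328*k,50,37,8);b=crop(t,291*k,308*k,50,37,8);c=crop(s,422*k,270*k,50,37,8);d=crop(s,412*k,395*k,50,37,8)
cv2.imwrite("pics/c1.png",np.vstack([np.hstack([a,b]),np.hstack([c,d])]))
print(back("top",(512*k,328*k),102),back("top",(291*k,308*k),115),back("side",(414*k,368*k),115),back("side",(422*k,243*k),102))
E
```

```text
[ 458.83661346 -184.59260951  102.        ] [486.18612979 212.45345242 115.        ] [488.14330962 224.12896818 115.        ] [ 461.74222631 -195.75722519  102.        ]
```

View pics/c1.png

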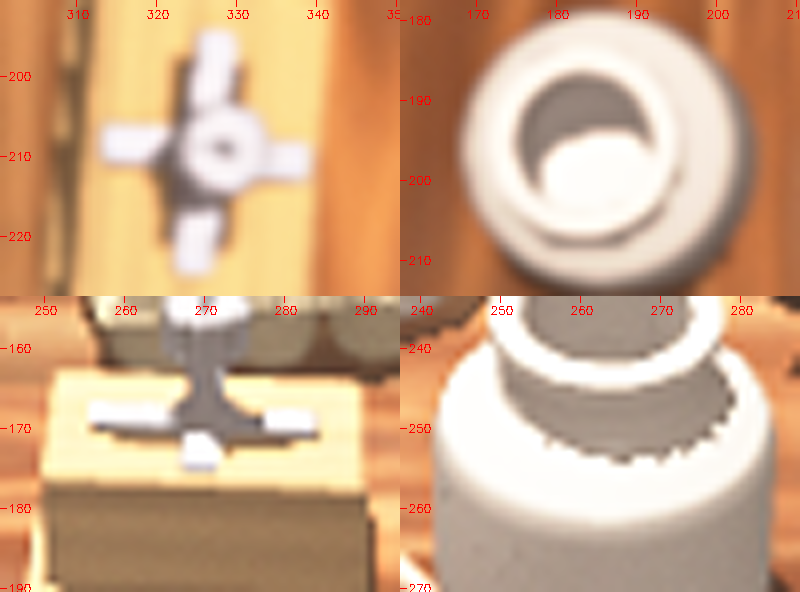

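The steel gauge is in the stand: knob (328,209) and cross ends (327.3,194.5), (324.7,225), (313,208.5), (339.5,210.5) in the top view, so its plungers lie nearly along world x. The open jar's rim is centred near (184,196.5). Next I overlay the model on both pictures.

```bash
cat >> h.py <<'E'
def draw(img,n,u,v,w,h,s,polys):
    c=crop(img,u,v,w,h,s); o=np.array([int(u-w/2),int(v-h/2)])
    for P in polys:
        q=((proj(n,P)-o+.5)*s).round().astype(int); cv2.polylines(c,[q.reshape(-1,1,2)],True,(0,200,0),1)
    return c
def circ(x,y,z,r):
    a=np.linspace(0,2*np.pi,60); return np.c_[x+r*np.cos(a),y+r*np.sin(a),0*a+z]
def cross(x,y,z,yaw):
    p=np.array([[44,7],[44,-7],[7,-7],[7,-38],[-7,-38],[-7,-7],[-44,-7],[-44,7],[-7,7],[-7,38],[7,38],[7,7]],float)
    a=np.radians(yaw);R=np.array([[np.cos(a),-np.sin(a)],[np.sin(a),np.cos(a)]]);p=p@R.T
    return np.c_[p+[x,y],np.full(12,z)]
E
python3 - <<'E'
from h import *
for H in(58,68):
  e=[back("top",p,H+6) for p in [(327.3,194.5),(324.7,225),(313,208.5),(339.5,210.5)]]
  c=sum(e)/4;d=e[0]-e[1];print(H,c,np.linalg.norm(d),np.linalg.norm(e[2]-e[3]),np.degrees(np.arctan2(d[1],d[0])))
  print(" knob",back("top",(328.2,208.9),H+56), "side yarm end",back("side",(269.7,174.5),H))
  print(" proj side",proj("side",[c,c+[0,38,-6],c+[0,0,50]]))
j=back("top",(184.2,196.5),115);print(j,"side near inner",back("side",(263,241.5),115),"near outer",back("side",(263,244.8),115))
t=snapshot("top");s=snapshot("side")
H=58
e=[back("top",p,H+6) for p in [(327.3,194.5),(324.7,225),(313,208.5),(339.5,210.5)]];c=sum(e)/4
g=[cross(c[0],c[1],H+6,-3.7),circ(c[0],c[1],H+56,17)]
J=[circ(j[0],j[1],115,25),circ(j[0],j[1],115,33),circ(j[0],j[1],0,50)]
a=draw(t,"top",326,210,50,37,8,g);b=draw(t,"top",186,197,50,37,8,J);c=draw(s,"side",270,165,50,37,8,g);d=draw(s,"side",263,240,50,37,8,J)
cv2.imwrite("pics/c2.png",np.vstack([np.hstack([a,b]),np.hstack([c,d])]))
E
```

```text
58 [ 460.94658759 -185.56465039   64.        ] 88.58077405792693 76.79721862885216 -4.350528376081004
 knob [ 461.30016241 -184.28804835  114.        ] side yarm end [ 463.3850141  -155.52378237   58.        ]
 proj side [[270.19911798 167.99554163]
 [270.59519015 175.80203562]
 [270.53993812 153.53990853]]
68 [ 460.60050198 -184.15625077   74.        ] 87.94130101890843 76.2428121980318 -4.350528376081005
 knob [ 460.9384688 -182.8364692  124.       ] side yarm end [ 464.18026405 -137.97400451   68.        ]
 proj side [[270.39482173 165.36611307]
 [270.79688986 173.15336236]
 [270.74093927 150.7932774 ]]
[487.80529789 218.20617282 115.        ] side near inner [493.06047793 246.02906349 115.        ] near outer [493.31207676 257.78044187 115.        ]
```

View pics/c2.png

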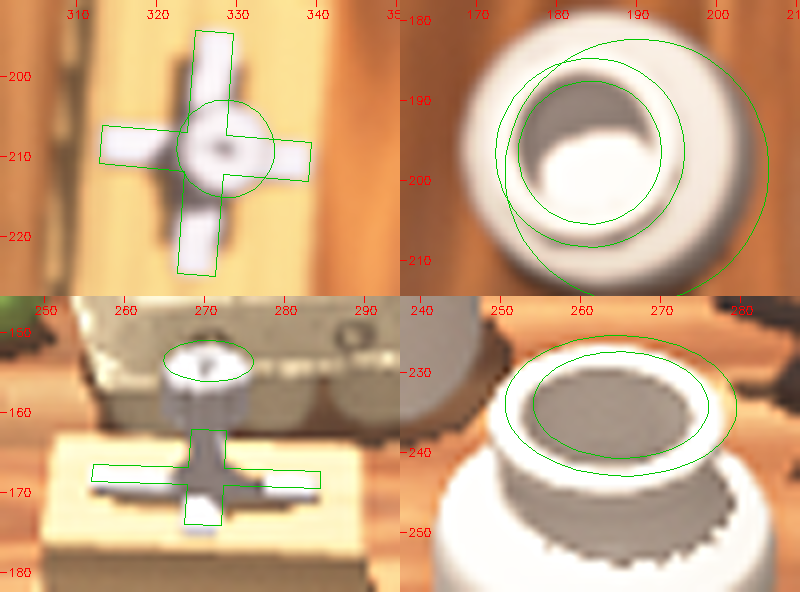

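The cross and knob fit at a block height of 58, so the foot is at about (461,-185) with yaw -4.4°. The jar mouth is about (488..491,218..220), to be refined with the gauge held over it. Moving now to above the knob.

```bash
python3 -m inch '[[33,-25,0,0,0,0,1],[33,-25,0,0,0,0,1],[33,-25,0,0,0,0,1],[33,-25,0,0,0,0,1],[33,-25,0,0,0,0,1]]' 40; python3 -m inch '[[33,-25,0,0,0,0,1],[33,-25,0,0,0,0,1],[33,-25,0,0,0,0,1],[33,-25,0,0,0,0,1],[31,-27,0,0,0,0,1]]'
python3 -m inch '[[0,0,40,0,0,0,1],[0,0,40,0,0,0,1],[0,0,0,0,0,0,1],[0,0,0,0,0,0,1]]'
```

```text
clock: 0.8
position: [373.2, -370.3, 404.8]
eef_rot: [[0.893, 0.451, 0.0], [0.451, -0.893, -0.0], [0.0, 0.0, -1.0]]
ft_force: [0.5, -0.3, 0.6]
finger_gap: 0.998
finger_force: 0.0
clock: 1.3
position: [461.5, -183.5, 404.8]
eef_rot: [[0.893, 0.451, 0.0], [0.451, -0.893, -0.0], [0.0, 0.0, -1.0]]
ft_force: [0.4, -0.3, -0.3]
finger_gap: 1.0
finger_force: 0.0
clock: 1.7
position: [461.3, -185.3, 325.2]
eef_rot: [[0.893, 0.451, -0.001], [0.451, -0.893, 0.0], [-0.001, -0.001, -1.0]]
ft_force: [-0.2, -0.4, 0.8]
finger_gap: 1.0
finger_force: 0.0
```

```bash
python3 -m inch '[[0,0,34,0,0,0,1],[0,0,34,0,0,0,1],[0,0,0,0,0,0,1],[0,0,0,0,0,0,0.5]]'; python3 -m inch '[[0,0,0,0,0,0,0.3],[0,0,0,0,0,0,0.3],[0,0,0,0,0,0,0.3],[0,0,0,0,0,0,0.3]]' 40
```

```text
clock: 2.1
position: [461.5, -185.6, 258.4]
eef_rot: [[0.893, 0.45, 0.001], [0.45, -0.893, -0.001], [0.001, 0.001, -1.0]]
ft_force: [-0.5, -0.0, -0.2]
finger_gap: 0.857
finger_force: 0.0
clock: 2.5
position: [461.1, -185.1, 258.2]
eef_rot: [[0.893, 0.451, 0.002], [0.451, -0.893, -0.001], [0.001, 0.002, -1.0]]
ft_force: [-2.4, 1.8, 11.3]
finger_gap: 0.386
finger_force: 38.6
```

```bash
python3 -m inch '[[0,0,0,0,0,0,0.2],[0,0,0,0,0,0,0.2],[0,0,-10,0,0,0,0.2],[0,0,-20,0,0,0,0.2],[0,0,-30,0,0,0,0.2]]' 80; python3 -m inch '[[0,0,-30,0,0,0,0.2],[0,0,-30,0,0,0,0.2],[0,0,0,0,0,0,0.2]]'
```

```text
clock: 3.0
position: [460.7, -184.9, 317.0]
eef_rot: [[0.893, 0.451, -0.002], [0.451, -0.893, 0.001], [-0.001, -0.002, -1.0]]
ft_force: [0.4, -1.2, -2.5]
finger_gap: 0.375
finger_force: 79.9
clock: 3.3
position: [461.0, -185.0, 380.6]
eef_rot: [[0.893, 0.451, 0.006], [0.451, -0.893, -0.003], [0.004, 0.005, -1.0]]
ft_force: [1.4, -0.4, -2.8]
finger_gap: 0.371
finger_force: 80.0
```

```bash
python3 -m inch '[[12,-20,0,0,0,0,0.2],[20,-34,0,0,0,0,0.2],[20,-34,0,0,0,0,0.2],[20,-34,0,0,0,0,0.2],[20,-34,0,0,0,0,0.2]]'; python3 -m inch '[[20,-34,0,0,0,0,0.2],[20,-34,0,0,0,0,0.2],[20,-34,0,0,0,0,0.2],[20,-34,0,0,0,0,0.2],[20,-34,0,0,0,0,0.2]]';python3 -m inch '[[15,-22,0,0,0,0,0.2],[0,0,0,0,0,0,0.2],[0,0,0,0,0,0,0.2],[0,0,0,0,0,0,0.2]]'
cat > look.py <<'E'
import sys
from h import *
name,H=sys.argv[1],float(sys.argv[2]); jx,jy=map(float,sys.argv[3:5])
t=snapshot("top");s=snapshot("side");o=observe();p=o["position"];print(p,o["ft_force"],o["torque"])
g=[cross(p[0],p[1],p[2]-155-44+H+.0,-4.4)];J=[circ(jx,jy,115,25),circ(jx,jy,115,33)]
u=proj("side",[[jx,jy,140]])[0];v=proj("top",[[jx,jy,115]])[0]
b=draw(t,"top",*v,50,64,8,J+g);d=draw(s,"side",*u,50,64,8,J+g)
cv2.imwrite(f"pics/{name}.png",np.hstack([b,d]))
E
python3 look.py j1 0 489 219
```

```text
clock: 3.8
position: [472.3, -2.8, 376.0]
eef_rot: [[0.893, 0.451, -0.001], [0.451, -0.893, 0.0], [-0.001, -0.001, -1.0]]
ft_force: [1.0, -0.8, -2.6]
finger_gap: 0.375
finger_force: 80.3
clock: 4.3
position: [484.9, 194.2, 375.9]
eef_rot: [[0.893, 0.451, -0.001], [0.451, -0.893, -0.0], [-0.001, -0.0, -1.0]]
ft_force: [1.0, -0.1, -2.6]
finger_gap: 0.374
finger_force: 80.3
clock: 4.7
position: [488.6, 218.2, 376.2]
eef_rot: [[0.893, 0.45, -0.001], [0.45, -0.893, -0.001], [-0.001, 0.0, -1.0]]
ft_force: [0.5, -0.4, -3.2]
finger_gap: 0.375
finger_force: 80.1
[488.82169812 218.02046525 376.54545197] [-0.26450001  1.32555634 -2.73634475] [-0.02560632 -0.00751076 -0.06066038]
```

View pics/j1.png

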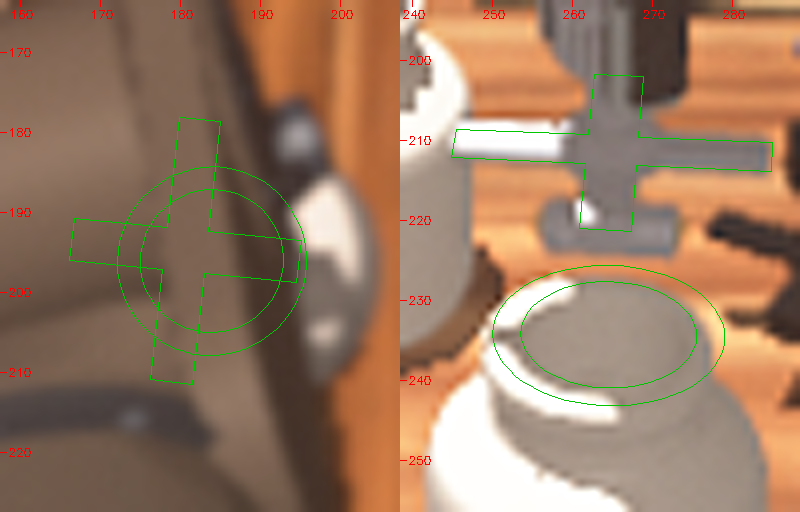

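The side view shows the gauge hanging true over the jar, matching its overlay. The rim at about (263.5,236) sits about 1 px left and 1 px lower than drawn. I'll refine the jar numerically from the first pictures, since the arm now hides it from above.

```bash
python3 - <<'E'
from h import *
from scipy.ndimage import map_coordinates
t=cv2.resize(cv2.imread("pics/top0.png"),(512,384),interpolation=cv2.INTER_AREA).astype(float)
s=cv2.resize(cv2.imread("pics/side0.png"),(512,384),interpolation=cv2.INTER_AREA).astype(float)
np.set_printoptions(linewidth=220)
print("top row profile, cols 164..208"); 
for r in(192,196,199):print(r,t[r,164:209].mean(1).astype(int))
print("top col profile rows 176..218")
for c in(181,184,187):print(c,t[176:219,c].mean(1).astype(int))
print("side cols 244..284")
for r in(234,236,238):print(r,s[r,244:285].mean(1).astype(int))
print("side rows 222..258")
for c in(260,263,266):print(c,s[222:259,c].mean(1).astype(int))
E
```

```text
top row profile, cols 164..208
192 [ 92  92  91  90 107 155 204 229 240 249 250 226 155 121 125 132 134 134 132 132 130 129 128 128 127 125 133 172 230 249 246 234 229 234 236 236 234 212 172 134 120 120 123 122 118]
196 [ 92  93  91  97 135 192 220 232 244 249 236 186 131 123 131 157 203 237 247 250 253 254 254 254 254 254 246 225 219 240 248 235 223 230 235 235 234 225 190 142 118 117 123 123 118]
199 [ 93  95  93  98 122 168 205 223 235 248 252 238 181 144 186 242 254 253 253 252 252 252 252 252 252 252 251 251 252 250 232 203 211 229 234 234 230 211 171 130 113 116 122 121 116]
top col profile rows 176..218
181 [ 92  91  92 121 178 224 237 239 245 250 240 185 131 124 132 135 134 132 137 182 237 253 254 253 253 253 252 250 249 250 238 189 160 197 219 205 160 101  66  64  77  90  95]
184 [ 92  92 105 158 218 236 238 242 248 249 226 165 131 131 135 133 130 136 180 236 253 253 252 252 252 252 252 250 248 251 244 202 166 198 221 216 191 137  86  62  61  76  95]
187 [102 102 114 163 218 237 238 238 244 251 246 210 154 130 130 131 128 140 201 247 254 252 252 252 252 252 251 248 249 249 
[... 362 characters left out ...]
 158 199 248 255 251 225 191 189 190 189 190 190]
238 [137 139 157 160 162 205 249 255 254 234 163 138 142 147 147 150 150 150 150 150 150 150 149 148 147 146 149 150 152 183 245 255 255 242 191 165 165 167 167 166 165]
side rows 222..258
260 [191 186 174 160 157 224 253 242 175 148 149 151 151 150 149 151 150 148 144 151 236 255 244 185 148 147 146 148 151 151 155 199 247 254 253 252 252]
263 [189 184 172 159 157 240 255 235 154 147 149 150 151 151 150 151 150 146 143 150 212 251 252 215 152 147 145 147 150 153 158 164 237 254 253 252 252]
266 [188 186 173 159 155 229 254 242 178 147 148 150 150 151 150 149 149 149 144 150 215 252 250 208 151 148 145 146 150 153 157 150 160 234 253 252 251]
```

```bash
python3 -m inch '[[3.1,-1.1,0,0,0,0,0.2],[0,0,12,0,0,0,0.2],[0,0,6,0,0,0,0.2],[0,0,0,0,0,0,0.2],[0,0,0,0,0,0,0.2]]'; python3 look.py j2 0 491 220.5
```

```text
clock: 5.3
position: [491.1, 221.3, 358.4]
eef_rot: [[0.893, 0.451, -0.001], [0.451, -0.893, -0.0], [-0.001, -0.0, -1.0]]
ft_force: [-0.6, 0.1, -2.6]
finger_gap: 0.368
finger_force: 80.1
[491.11630238 221.33933207 358.77377525] [ 1.02174517  0.34695668 -2.7551881 ] [ 0.02088278 -0.02672635 -0.04250648]
```

View pics/j2.png

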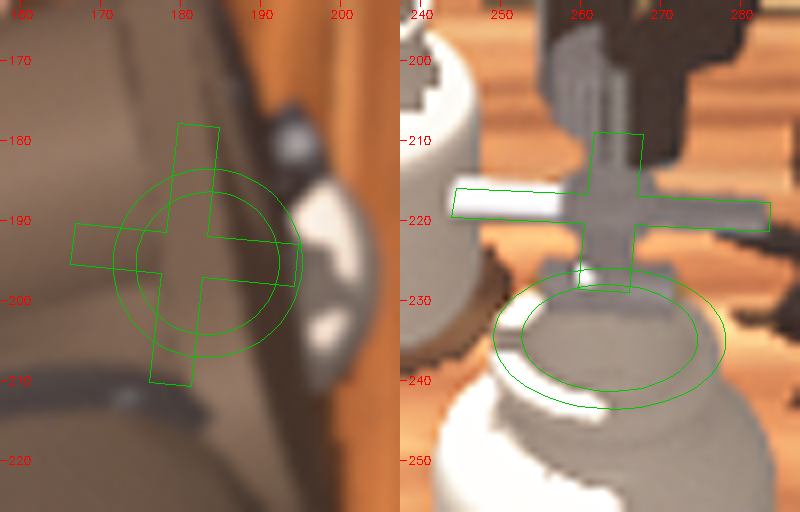

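```bash
python3 -m inch '[[0,0.4,4,0,0,0,0.2],[0,0,4,0,0,0,0.2],[0,0,3,0,0,0,0.2],[0,0,2,0,0,0,0.2]]';python3 -m inch '[[0,0,2,0,0,0,0.2],[0,0,0,0,0,0,0.2]]'
```

```text
clock: 5.8
position: [491.2, 221.0, 345.3]
eef_rot: [[0.893, 0.451, -0.0], [0.451, -0.893, -0.0], [-0.0, 0.0, -1.0]]
ft_force: [0.3, 0.7, -3.9]
finger_gap: 0.373
finger_force: 80.1
clock: 6.0
position: [491.3, 220.9, 343.4]
eef_rot: [[0.893, 0.451, -0.0], [0.451, -0.893, -0.0], [-0.0, 0.0, -1.0]]
ft_force: [0.8, 0.2, -3.8]
finger_gap: 0.375
finger_force: 80.1
```

```bash
python3 -m inch '[[0,0,3,0,0,0,0.2],[0,0,3,0,0,0,0.2],[0,0,0,0,0,0,0.2]]';python3 -m inch '[[0,0,4,0,0,0,0.2],[0,0,4,0,0,0,0.2],[0,0,0,0,0,0,0.2]]';python3 -m inch '[[0,0,5,0,0,0,0.2],[0,0,3,0,0,0,0.2],[0,0,0,0,0,0,0.2]]'
```

```text
clock: 6.3
position: [491.2, 220.9, 337.2]
eef_rot: [[0.893, 0.451, -0.001], [0.451, -0.893, -0.0], [-0.001, -0.0, -1.0]]
ft_force: [0.2, -0.3, -2.4]
finger_gap: 0.375
finger_force: 80.1
clock: 6.6
position: [491.2, 220.9, 329.0]
eef_rot: [[0.893, 0.451, -0.001], [0.451, -0.893, -0.0], [-0.001, -0.0, -1.0]]
ft_force: [0.8, 0.2, -2.5]
finger_gap: 0.374
finger_force: 80.1
clock: 6.9
position: [491.2, 220.9, 321.1]
eef_rot: [[0.893, 0.451, -0.001], [0.451, -0.893, -0.0], [-0.001, -0.0, -1.0]]
ft_force: [-1.1, -0.1, -2.6]
finger_gap: 0.37
finger_force: 80.1
```

```bash
python3 -m inch '[[0,0,2,0,0,0,0.2],[0,0,2,0,0,0,0.2],[0,0,0,0,0,0,0.2]]';python3 -m inch '[[0,0,0.7,0,0,0,0.2],[0,0,0,0,0,0,0.2]]';python3 -m inch '[[0,0,0.5,0,0,0,0.2],[0,0,0,0,0,0,0.2]]'
```

```text
clock: 7.2
position: [491.2, 221.0, 317.4]
eef_rot: [[0.893, 0.451, -0.0], [0.451, -0.893, -0.0], [-0.0, 0.0, -1.0]]
ft_force: [0.9, -0.3, -3.7]
finger_gap: 0.375
finger_force: 80.1
clock: 7.4
position: [491.3, 221.0, 317.0]
eef_rot: [[0.893, 0.451, 0.0], [0.451, -0.893, -0.0], [0.0, 0.0, -1.0]]
ft_force: [0.2, -0.4, -3.8]
finger_gap: 0.375
finger_force: 80.1
clock: 7.6
position: [491.3, 221.0, 316.5]
eef_rot: [[0.893, 0.451, 0.0], [0.451, -0.893, -0.0], [0.0, 0.0, -1.0]]
ft_force: [-0.2, -0.1, -2.9]
finger_gap: 0.377
finger_force: 80.1
```

```bash
python3 -m inch '[[0,0,0.5,0,0,0,0.2],[0,0,0,0,0,0,0.2]]'|egrep 'pos|ft';python3 -m inch '[[0,0,0.5,0,0,0,0.2],[0,0,0,0,0,0,0.2]]'|egrep 'pos|ft';python3 -m inch '[[0,0,0.3,0,0,0,0.2],[0,0,0,0,0,0,0.2]]'|egrep 'pos|ft'
```

```text
position: [491.3, 221.0, 315.9]
ft_force: [0.1, -0.9, -4.3]
position: [491.3, 221.0, 315.6]
ft_force: [-0.9, -0.4, -1.7]
position: [491.3, 221.0, 315.5]
ft_force: [-2.2, -0.5, 4.0]
```

```bash
python3 -m inch '[[0,0,0.3,0,0,0,0.2],[0,0,0,0,0,0,0.2]]'|egrep 'pos|ft';python3 -m inch '[[0,0,0.2,0,0,0,0.2],[0,0,0,0,0,0,0.2]]'|egrep 'pos|ft'
```

```text
position: [491.3, 221.0, 315.4]
ft_force: [-2.8, -0.8, 7.2]
position: [491.2, 221.0, 315.4]
ft_force: [-3.4, 0.0, 9.2]
```

```bash
python3 -m inch '[[0,0,0.4,0,0,0,0.2],[0,0,0,0,0,0,0.2]]'|egrep 'pos|ft';python3 -m inch '[[0,0,0.2,0,0,0,0.2],[0,0,0,0,0,0,0.2]]'|egrep 'pos|ft'
```

```text
position: [491.2, 221.0, 315.4]
ft_force: [-4.6, -0.8, 13.4]
position: [491.2, 221.0, 315.3]
ft_force: [-5.6, -0.8, 15.6]
```

```bash
python3 -m inch '[[-0.35,-0.18,0.1,0,0,0,0.2],[0,0,0,0,0,0,0.2]]'|egrep 'pos|ft'; python3 -m inch '[[0,0,0,0,0,-3,0.2],[0,0,0,0,0,-3,0.2],[0,0,0,0,0,-3,0.2],[0,0,0,0,0,0,0.2]]'|egrep 'pos|ft|rot'; python3 -c "
from cell import *;o=observe();print(o['ft_force'],o['torque'])"
```

```text
position: [491.0, 221.0, 315.3]
ft_force: [-4.0, -0.9, 15.8]
position: [491.0, 221.0, 315.3]
eef_rot: [[0.81, 0.587, 0.002], [0.587, -0.81, 0.001], [0.002, 0.001, -1.0]]
ft_force: [-4.1, -0.9, 14.7]
[-4.05315208 -0.86764345 14.66760982] [-0.32427234  0.59372233  0.08846442]
```

```bash
python3 -m inch '[[0,0,0.2,0,0,-4,0.2],[0,0,0,0,0,-4,0.2],[0,0,0,0,0,-4,0.2],[0,0,0,0,0,0,0.2]]'|egrep 'ft|rot'; python3 -m inch '[[0,0,0,0,0,-4,0.2],[0,0,0,0,0,-4,0.2],[0,0,0,0,0,-4,0.2],[0,0,0,0,0,0,0.2]]'|egrep 'pos|ft|rot'; python3 -c "
from cell import *;o=observe();print(o['ft_force'],o['torque'])"
```

```text
eef_rot: [[0.67, 0.743, 0.002], [0.743, -0.67, 0.001], [0.002, 0.001, -1.0]]
ft_force: [-4.5, -0.2, 17.5]
position: [491.0, 221.0, 315.3]
eef_rot: [[0.501, 0.866, 0.002], [0.866, -0.501, 0.001], [0.002, 0.002, -1.0]]
ft_force: [-3.7, -1.0, 17.9]
[-3.73196037 -0.9542015  17.88559635] [-0.13666886  0.678654    0.18129297]
```

```bash
python3 -m inch '[[0,0,0,0,0,-4,0.2],[0,0,0,0,0,-3,0.2],[0,0,0,0,0,0,0.2],[0,0,0,0,0,0,0.2]]'|egrep 'pos|ft|rot'; python3 look.py j3 0 491 220.5
```

```text
position: [491.0, 221.1, 315.2]
eef_rot: [[0.393, 0.919, 0.002], [0.919, -0.393, 0.001], [0.002, 0.002, -1.0]]
ft_force: [-4.0, -0.7, 16.9]
[490.97469951 221.07784846 315.24048844] [-4.52327507 -0.33201986 16.07457075] [-0.14178319  0.66317287  0.14603202]
```

View pics/j3.png

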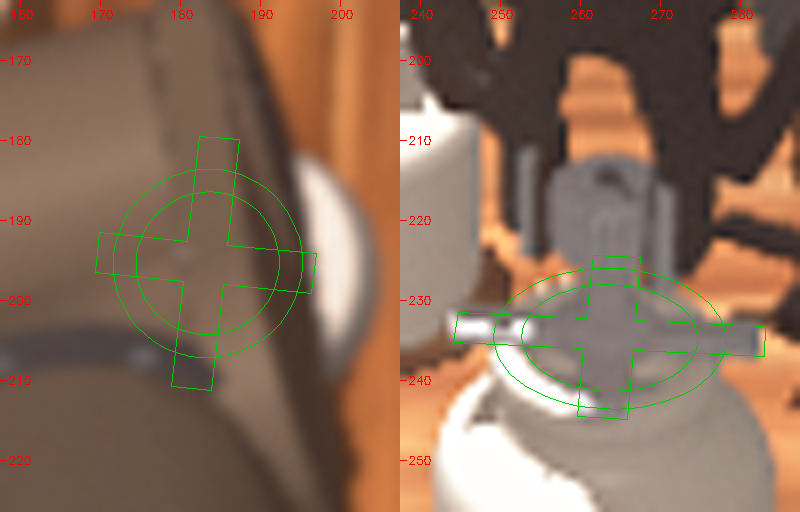

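The foot still lies along its -4.4° overlay on the rim, so the gauge didn't spin while the knob turned 40°. Now tightening again.

```bash
python3 -m inch '[[0,0,0.05,0,0,4,0.2],[0,0,0,0,0,4,0.2],[0,0,0,0,0,4,0.2],[0,0,0,0,0,0,0.2]]'|egrep 'ft|rot'; python3 -m inch '[[0,0,0,0,0,4,0.2],[0,0,0,0,0,4,0.2],[0,0,0,0,0,4,0.2],[0,0,0,0,0,0,0.2]]'|egrep 'ft|rot';  python3 -m inch '[[0,0,0,0,0,4,0.2],[0,0,0,0,0,4,0.2],[0,0,0,0,0,4,0.2],[0,0,0,0,0,0,0.2]]'|egrep 'ft|rot';python3 -c "
from cell import *;o=observe();print(o['ft_force'],o['torque'])"
```

```text
eef_rot: [[0.578, 0.816, 0.002], [0.816, -0.578, 0.001], [0.002, 0.002, -1.0]]
ft_force: [-4.5, -1.3, 17.6]
eef_rot: [[0.735, 0.678, 0.002], [0.678, -0.735, 0.001], [0.002, 0.001, -1.0]]
ft_force: [-4.2, -1.4, 17.6]
eef_rot: [[0.86, 0.51, 0.002], [0.51, -0.86, 0.001], [0.002, 0.001, -1.0]]
ft_force: [-4.5, -1.4, 18.3]
[-4.52293693 -1.44094564 18.25265231] [-0.32784644  0.65649721 -0.14106069]
```

```bash
python3 -m inch '[[0,0,0,0,0,2,0.2],[0,0,0,0,0,2,0.2],[0,0,0,0,0,0,0.2]]'|egrep 'ft|rot'; python3 -c "
from cell import *;o=observe();print(o['ft_force'],o['torque'])"; python3 look.py j4 0 491 220.5
```

```text
eef_rot: [[0.893, 0.45, 0.002], [0.45, -0.893, 0.001], [0.002, 0.001, -1.0]]
ft_force: [-4.4, -1.5, 18.1]
[-4.44697788 -1.46244643 18.11313028] [-0.41675055  0.60830045 -0.12715877]
[490.99808232 220.99896685 315.29367627] [-4.94566524 -1.52610968 17.54669379] [-0.39132212  0.66806982 -0.11734318]
```

View pics/j4.png

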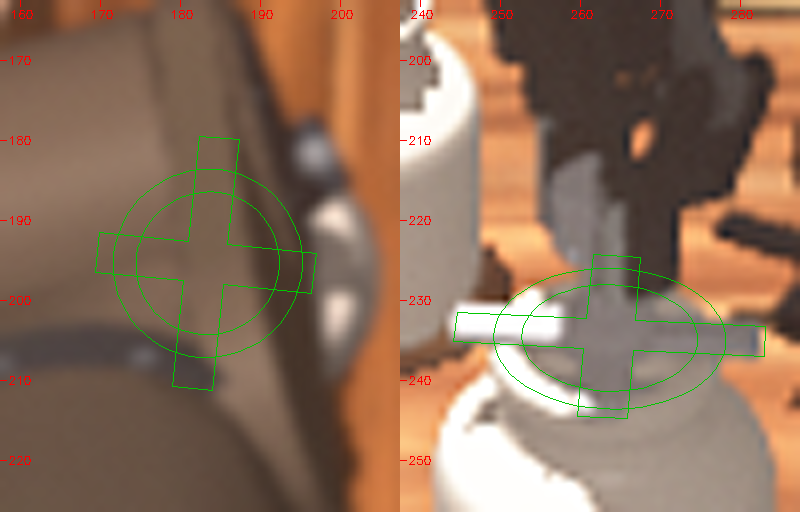

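```bash
python3 -m inch '[[0,0,-0.8,0,0,0,0.2],[0,0,-0.8,0,0,0,0.2],[0,0,-0.8,0,0,0,0.2],[0,0,0,0,0,0,0.2]]'|egrep 'pos|ft'; python3 -m inch '[[0,0,-2,0,0,0,0.2],[0,0,-3,0,0,0,0.2],[0,0,-3,0,0,0,0.2],[0,0,0,0,0,0,0.2]]'|egrep 'pos|ft'
```

```text
position: [491.0, 220.9, 315.9]
ft_force: [1.0, -1.0, -2.7]
position: [490.9, 221.0, 324.7]
ft_force: [1.3, -1.0, -1.6]
```

```bash
python3 -m inch '[[0,0,-5,0,0,0,0.2],[0,0,-8,0,0,0,0.2],[0,0,-12,0,0,0,0.2],[0,0,-14,0,0,0,0.2],[0,0,-14,0,0,0,0.2]]'|egrep 'pos|ft'; python3 -m inch '[[0,0,0,0,0,0,0.2],[-12,20,0,0,0,0,0.2],[-20,33,0,0,0,0,0.2],[-20,33,0,0,0,0,0.2],[-20,33,0,0,0,0,0.2]]'|egrep 'pos|ft';python3 -m inch '[[-20,33,0,0,0,0,0.2],[-20,33,0,0,0,0,0.2],[-20,33,0,0,0,0,0.2],[-20,33,0,0,0,0,0.2],[-20,33,0,0,0,0,0.2]]'|egrep 'pos|ft';python3 -m inch '[[-20,33,0,0,0,0,0.2],[-18,32,0,0,0,0,0.2],[0,0,0,0,0,0,0.2],[0,0,0,0,0,0,0.2],[0,0,0,0,0,0,0.2]]'|egrep 'pos|ft|rot'
```

```text
position: [490.6, 221.0, 378.5]
ft_force: [-0.3, -0.0, -3.3]
position: [479.7, 81.1, 377.0]
ft_force: [1.1, -0.9, -3.6]
position: [464.8, -111.5, 377.1]
ft_force: [-0.2, 0.6, -3.4]
position: [460.7, -184.6, 377.0]
eef_rot: [[0.892, 0.451, -0.001], [0.451, -0.892, 0.0], [-0.0, -0.001, -1.0]]
ft_force: [0.3, 0.2, -2.3]
```

```bash
python3 -m inch '[[0.1,0.5,25,0,0,0,0.2],[0,0,30,0,0,0,0.2],[0,0,15,0,0,0,0.2],[0,0,8,0,0,0,0.2],[0,0,0,0,0,0,0.2]]'|egrep 'pos|ft';python3 -m inch '[[0,0,5,0,0,0,0.2],[0,0,4,0,0,0,0.2],[0,0,4,0,0,0,0.2],[0,0,0,0,0,0,0.2]]'|egrep 'pos|ft'
```

```text
position: [461.3, -184.9, 298.6]
ft_force: [0.4, -0.6, -2.8]
position: [461.1, -185.6, 285.9]
ft_force: [-0.5, 0.5, -3.2]
```

```bash
python3 -m inch '[[0,0,5,0,0,0,0.2],[0,0,5,0,0,0,0.2],[0,0,5,0,0,0,0.2],[0,0,4,0,0,0,0.2],[0,0,0,0,0,0,0.2]]'|egrep 'pos|ft'
```

```text
position: [461.1, -185.6, 266.5]
ft_force: [-0.4, -0.3, -2.8]
```

```bash
python3 -m inch '[[0,0,4,0,0,0,0.2],[0,0,2.5,0,0,0,0.2],[0,0,0,0,0,0,0.2]]'|egrep 'pos|ft';python3 -m inch '[[0,0,0.7,0,0,0,0.2],[0,0,0,0,0,0,0.2]]'|egrep 'pos|ft';python3 -m inch '[[0,0,0.7,0,0,0,0.2],[0,0,0,0,0,0,0.2]]'|egrep 'pos|ft';python3 -m inch '[[0,0,0.3,0,0,0,0.2],[0,0,0,0,0,0,0.2]]'|egrep 'pos|ft'
```

```text
position: [461.1, -185.6, 260.3]
ft_force: [0.2, 0.1, -2.9]
position: [461.1, -185.7, 260.0]
ft_force: [-0.0, -0.2, -2.8]
position: [461.1, -185.6, 259.3]
ft_force: [0.5, -0.1, -3.1]
position: [461.1, -185.6, 258.9]
ft_force: [0.3, -0.0, -3.3]
```

```bash
python3 -m inch '[[0,0,0.5,0,0,0,0.2],[0,0,0,0,0,0,0.2]]'|egrep 'pos|ft';python3 -m inch '[[0,0,0.4,0,0,0,0.2],[0,0,0,0,0,0,0.2]]'|egrep 'pos|ft'
```

```text
position: [461.1, -185.6, 258.6]
ft_force: [-0.1, 0.3, -0.6]
position: [461.1, -185.6, 258.5]
ft_force: [-1.8, 0.9, 4.9]
```

```bash
python3 -m inch '[[0,0,0,0,0,0,0.45],[0,0,0,0,0,0,0.6],[0,0,0,0,0,0,1],[0,0,0,0,0,0,1],[0,0,0,0,0,0,1]]' 20;python3 -m inch '[[0,0,-10,0,0,0,1],[0,0,-20,0,0,0,1],[0,0,-40,0,0,0,1],[0,0,-40,0,0,0,1],[0,0,-40,0,0,0,1]]'|egrep 'pos|ft'
python3 -m inch '[[-33,25,0,0,0,0,1],[-33,25,0,0,0,0,1],[-33,25,0,0,0,0,1],[-33,25,0,0,0,0,1],[-33,25,0,0,0,0,1]]'|egrep 'pos|ft'; python3 -m inch '[[-33,25,0,0,0,0,1],[-33,25,0,0,0,0,1],[-33,25,0,0,0,0,1],[0,0,0,0,0,0,1],[0,0,0,0,0,0,1]]'|egrep 'pos|ft'
python3 - <<'E'
from h import *
t=snapshot("top");s=snapshot("side")
g=[cross(461,-185.3,64,-4.4)];J=[circ(491,220.5,115,25),circ(491,220.5,115,33)]
a=draw(t,"top",326,210,50,37,8,g);b=draw(t,"top",186,197,50,37,8,J);c=draw(s,"side",270,165,50,37,8,g);d=draw(s,"side",263,240,50,37,8,J)
cv2.imwrite("pics/f.png",np.vstack([np.hstack([a,b]),np.hstack([c,d])]))
E
```

```text
clock: 18.5
position: [461.1, -185.7, 258.0]
eef_rot: [[0.893, 0.451, -0.0], [0.451, -0.893, -0.0], [-0.0, 0.0, -1.0]]
ft_force: [-0.1, -0.1, 0.3]
finger_gap: 0.995
finger_force: 0.0
position: [460.8, -185.4, 410.4]
ft_force: [0.9, 0.3, -0.4]
position: [369.1, -372.8, 409.0]
ft_force: [0.8, -0.7, 0.1]
position: [315.1, -483.5, 408.3]
ft_force: [1.1, 1.1, -0.1]
```

View pics/f.png

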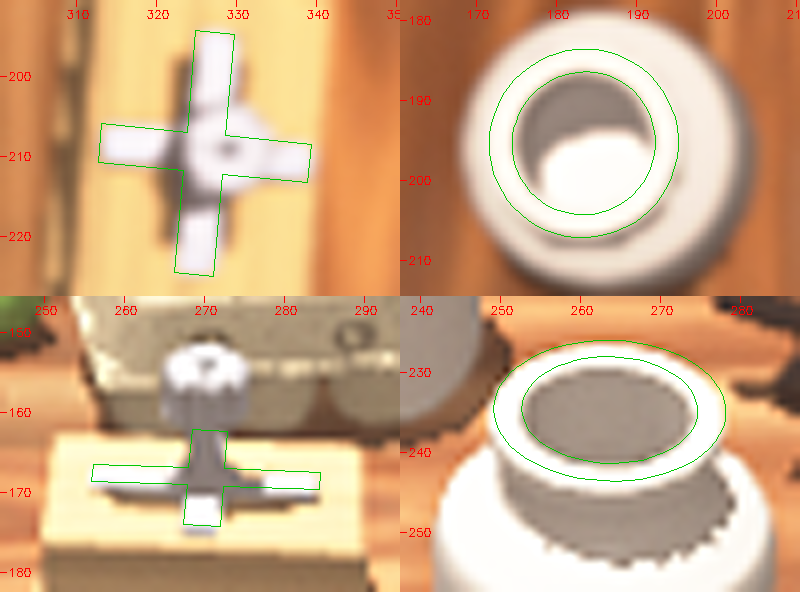

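The picture shows the gauge upright in the slot with its foot flat, cross centred near (326,209) as before, and the jar's rim still at (183.5,195.5). Handing the job in.

```bash
python3 -c "
from cell import *;print(finish_job())"
```

```text
the job is handed in; nothing more can be done
None
```

The job is handed in, at about 20 s of the 72 s: the knob was loosened 40° in the open jar's neck under about 15–18 N, turned back to tight, and the gauge returned flat in its stand with the jar unmoved; I could not see the plungers spring out, so the reading is inferred from the knob's turn and the wrist torque.

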